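# Sort the filler syringes after a slab repair

## Robot

A 6-joint arm with a two-finger parallel gripper is mounted at the origin on the work surface. World frame = base frame: x ahead of the robot, y to its left, z up, the work surface at z = 0. Lengths are in m, angles in rad, forces in N, time in s.
With the tool pointing down it reaches from about 0.425 to 1.125 m from the base axis. Payload 14.9 kg.
Tool frame: the origin (TCP) lies midway between the tips of the shut fingers; the grasp point (between the pads) lies 19 mm behind it; z points along the fingers, x is the direction in which the jaws open and shut, and the axes are right-handed (so a half turn about z gives the same grasp; the last joint's range is limited). The gripper opens to 91 mm and grips with 3 to 60 N. Pads are 32 mm wide; open, the fingers measure 118 mm over their backs; the gripper's body (76 mm by 178 mm) begins 60 mm behind the grasp point.
Start: joints at [1.181, 0.379, 1.734, -0, 1.028, -0.033], TCP at [0.245, 0.656, 0.214] pointing down, gripper open.
Joint ranges: [-2.77, 2.77], [-0.74, 2.19], [0, 2.66], [-1.06, 4.2], [0.31, 2.87], [-3.08, 3.08]. Speed limits (rad/s): [1.89, 1.89, 2.39, 3.14, 3.14, 3.14].

## Interface

Orientations are given as a rotation vector (axis times angle).
In Python, from workcell import read_state, optics, workorder gives the robot as it stands.
- The arm moves only by the tool step_arm, never from a script. Its argument "series" is a list of rows, each a list of 3 entries, a list of its own where there are three numbers: the turn, a rotation vector about the tool's x, y, z in degrees, then the shift along the tool's x, y, z in mm, then the closure, from -1 (fully open) to 1 (shut), so that 0 is half open. In form: [[[ax, ay, az], [x, y, z], hand], ...]. A call has 1 to 12 rows; each row is the pose to reach, as a shift and turn from the pose commanded when the call began, along the tool's axes at that moment; what a row does not reach only later rows make up. A row lasts 1/12 s, in which the tool goes at most 41.7 mm and 7.16 degrees, less where a joint would pass 70% of its speed; a pose out of reach is approached as far as the arm can. A call with a gripper value outside its range is refused whole. The fingers move at their own pace and stop on an object; "squeeze" is the grip in N (left out, the last holds). Time passes only in rows, so rows that repeat a pose let the fingers close. It gives the time, the measured TCP pose, the force and the opening at its end, in the units of the state.
- read_state(): the state, without advancing time (a new reading comes with each control period).
- optics.read_camera(name): name is "scene" or "top"; returns a dict with "image" (384x512x3 uint8, red, green, blue), "fx", "fy", "cx", "cy" (pixels), "view" (4x4, takes a point from world to camera coordinates). Camera axes: x right, y down, z forward; pixel columns grow to the right and rows downward; lengths in m; the calibration is good to about 2 mm. A picture is of the moment at which its call begins. There is no depth.
- workorder.sign_off(): hands the job in, once; it reports no verdict.
Trained networks look in the newest picture that a camera, given by its name, has taken for a name from the list of things; names that differ only in an ending like _2 or _b are one class to them, and where a whole thing is asked for, a point or a joint stands for the part that bears it (a point fixed in the world has none). Each returns a list of dicts, best first, with "p" (0 to 1); they miss things now and then, are a little off and sometimes report something else, mostly with a low value. They report only what shows in the picture. A call takes as long as a camera call. They do not tell look-alikes from the thing itself.
- optics.outline_of(camera, name): "pixels" (384x512 bool, what is visible of it) and "location" ([column, row] in pixels, amid what is visible of it).
- optics.pinpoint(camera, name): "location" ([column, row] in pixels: a listed point, or the origin of a listed thing).
The state is a dict: "clock": time; "q": joint angles; "joint_velocities": joint speeds; "joint_torque": joint torques, N m; "position": TCP position; "ee_rot": TCP orientation; "ft_force": force on the tool from outside, world axes, zero at the start; "torque": the same for the moment, N m; "finger_gap": finger opening in m.
Only numpy, scipy, OpenCV 4.12 (cv2) and the standard library are available. Lean on these libraries where they do the work, as an engineer would, in place of code of your own. Each camera call takes 0.05 s, during which the arm holds its last target.

## Task

Two wood-filler syringes lie on the bench: sort them into the two-bay tray. Lay the used-up one, with its plunger pushed in, flat in the short bay, and the full one, with its plunger pulled out, flat in the long bay, without pushing its plunger in.

Things in the scene. Friction and masses are not known exactly. Their poses are not given: they have to be found in the camera images.
- spent_center (a point): Used-up syringe: black plunger pushed in, thumb disc 12 to 16 mm behind the flange, 134 to 138 mm long in all. White barrel 28 mm across, 100 mm long; flat-bottomed flange at the plunger end 46 mm wide, 28 high (does not roll); 18 mm nozzle. Point: middle of the barrel on its axis, 14 mm above its underside; x towards the nozzle, z up. About 65 g, lies flat on the bench.
- full_center (a point): Full syringe: black plunger pulled out, thumb disc 50 to 57 mm behind the flange, 172 to 179 mm long in all. White barrel 28 mm across, 100 mm long; flat-bottomed flange at the plunger end 46 mm wide, 28 high (does not roll); 18 mm nozzle. Point: middle of the barrel on its axis, 14 mm above its underside; x towards the nozzle, z up. About 65 g, lies flat on the bench.
- full_plunger (a joint): How far the full syringe's plunger is pulled out, in m: 0 is fully in, 0.05 fully out; it starts between 0.038 and 0.045. Its thumb disc ends 66 mm + this value behind the middle of the barrel. It slides against 3 N of friction and stays where it is left.
- tray: Fixed plywood tray, two open bays side by side; walls 5 mm thick, tops 30 mm above the bench; floor 5 mm thick. Origin: on the bench under the divider's middle; x along the bays, y across. Inside, long bay: 240 (x) by 120 mm (y), centre at x 0, y +62.5 mm; short bay: 165 by 120 mm, centre at x 0, y -62.5 mm. Syringes may point either way.
There are look-alikes about, which are no part of the job. Leave any pink or purple look-alike of the part that bears spent_center alone.

How it is judged:
At the end, for the whole second after the job is handed in: Full syringe flat on the floor of the long bay, used-up one flat on the floor of the short bay: each barrel's middle under 4 mm above its height when lying on the bay floor, inside its own bay and at rest; the full one's plunger still out more than 30 mm (x of full_center in the frame of tray between -0.065 and 0.065 m and y of full_center in the frame of tray between 0.01 and 0.12 m and z of full_center in the frame of tray between 0.012 and 0.023 m and linear speed of each of full, spent below 0.02 m/s and x of spent_center in the frame of tray between -0.04 and 0.04 m and y of spent_center in the frame of tray between -0.12 and -0.01 m and z of spent_center in the frame of tray between 0.012 and 0.023 m and value of joint full_plunger above 0.03 m); the robot touches nothing.
It fails at once if the full syringe's plunger is pushed in (to less than 30 mm) (value of joint full_plunger below 0.03 m).
It also fails if it takes over 64 s, if anything falls off the work surface, if the arm or the gripper's body presses on something with over 40 N, if the wrist force passes 120 N, or if a joint passes its speed limit or range.

## Working session

There is one attempt and no reset: what is moved stays moved. The work goes in short steps, Python scripts to look and compute and a tool call to move; the robot and the scene stay as the last step left them, time stands still between calls to the robot, and variables do not carry over. Pictures are saved under pics/ and viewed, and the job is handed in when it is done.

Besides the shell and the picture viewer there is one more tool, called after "Emit:" in YAML: its name, and indented under it one key for each argument. step_arm: Moves the arm, as the interface text tells. Its arguments: {"type":"object","properties":{"series":{"type":"array","items":{"type":"array"}},"squeeze":{"type":"number"}},"required":["series"]}

```bash
mkdir -p pics; ls
python3 - <<'E'
from workcell import read_state, optics, workorder
import cv2,numpy as np
s=read_state();print({k:np.round(v,3) for k,v in s.items()})
for n in("scene","top"):
    r=optics.read_camera(n);cv2.imwrite(f"pics/{n}0.png",r["image"][:,:,::-1])
    print(n,r["fx"],r["fy"],r["cx"],r["cy"],np.round(r["view"],4).tolist())
    for nm in("spent_center","full_center","tray"):
        print(nm,[(round(d["p"],2),np.round(d["location"],1).tolist()) for d in optics.pinpoint(n,nm)])
        print(' o',[(round(d["p"],2),np.round(d["location"],1).tolist(),int(d["pixels"].sum())) for d in optics.outline_of(n,nm)])
E
```

```text
pics
{'clock': np.float64(0.0), 'q': array([ 1.181,  0.379,  1.735, -0.   ,  1.028, -0.033]), 'joint_velocities': array([-0.001, -0.002,  0.001,  0.   ,  0.   , -0.001]), 'joint_torque': array([ 5.0000e-03, -7.6372e+01, -4.3438e+01,  6.5000e-02,  4.2000e-02,
       -0.0000e+00]), 'position': array([0.244, 0.656, 0.213]), 'ee_rot': array([ 2.580e+00,  1.792e+00, -1.000e-03]), 'ft_force': array([-0.91 ,  0.061,  0.882]), 'torque': array([0.033, 0.   , 0.004]), 'finger_gap': np.float64(0.091)}
scene 440.54929126504265 440.54929126504265 250.54234816495486 193.90247729889523 [[-0.5942, 0.8041, -0.0153, 0.3037], [0.55, 0.3924, -0.7372, -0.2107], [-0.5868, -0.4465, -0.6755, 1.1312], [0.0, 0.0, 0.0, 1.0]]
spent_center [(0.98, [127.1, 229.5]), (0.91, [133.2, 177.3]), (0.84, [206.7, 146.0])]
 o [(0.77, [204.9, 146.6], 615), (0.74, [126.9, 228.0], 970), (0.66, [136.8, 174.4], 737), (0.24, [212.3, 207.0], 980)]
full_center [(0.74, [211.1, 212.7])]
 o [(0.82, [215.1, 206.7], 973)]
tray [(0.82, [363.6, 271.6])]
 o [(0.68, [380.1, 274.8], 17988)]
top 364.30056138129936 364.30056138129936 254.2176709640097 194.217933309428 [[0.0116, -0.9999, 0.0048, -0.0442], [-0.9975, -0.0119, -0.0702, 0.5073], [0.0702, -0.004, -0.9975, 0.6887], [0.0, 0.0, 0.0, 1.0]]
spent_center [(0.87, [381.4, 184.0]), (0.8, [328.2, 124.7])]
 o [(0.89, [383.5, 184.0], 984), (0.84, [357.1, 268.9], 1078), (0.77, [330.7, 126.2], 970), (0.43, [278.2, 225.8], 199)]
full_center [(0.63, [276.2, 186.2])]
 o [(0.78, [276.1, 191.0], 871)]
tray [(0.76, [125.5, 207.3])]
 o [(0.62, [116.1, 207.8], 15531)]
```

View pics/scene0.png

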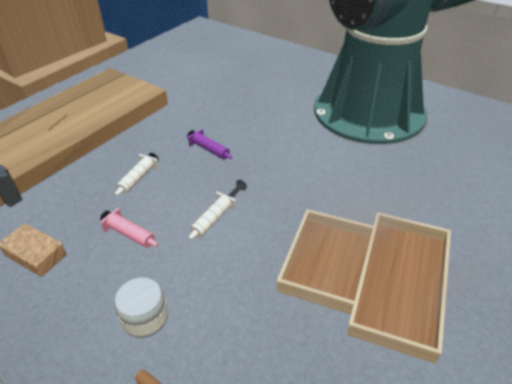

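View pics/top0.png

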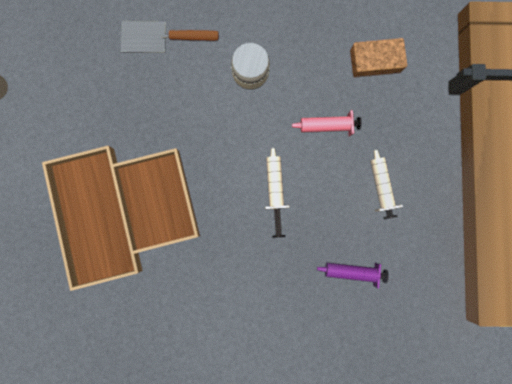

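Run:
```python
import cv2,numpy as np
t=cv2.imread("pics/top0.png")[90:300,240:440];cv2.imwrite("pics/tc.png",cv2.resize(t,None,fx=2.8,fy=2.8,interpolation=3))
t=cv2.imread("pics/scene0.png")[120:260,90:270];cv2.imwrite("pics/sc.png",cv2.resize(t,None,fx=4,fy=4,interpolation=3))
```

```text
(no output)
```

View pics/tc.png

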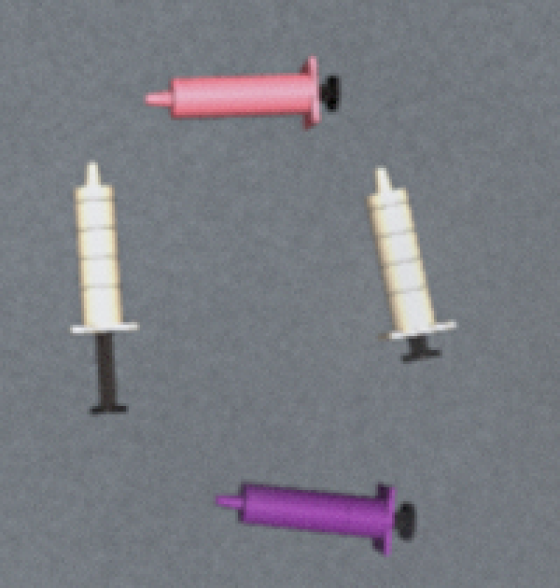

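View pics/sc.png

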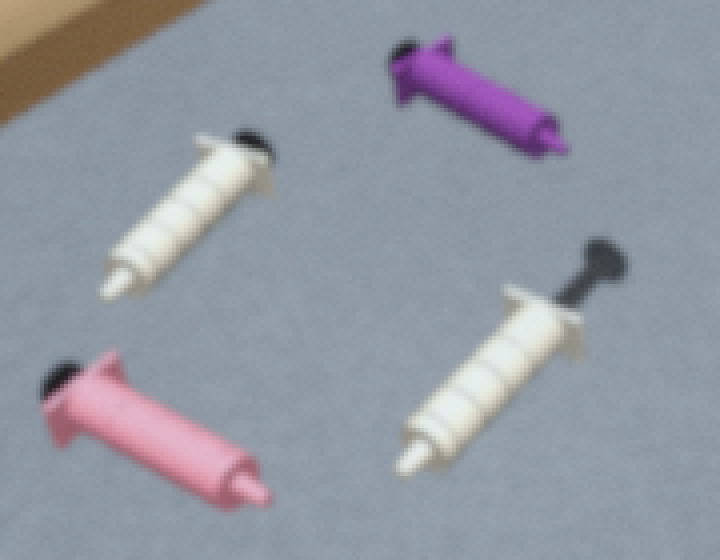

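The white short one at top pixel (384,186) is the spent syringe. The look-alikes at (327,124) pink and (353,273) purple are to be left alone. The white one with the long black rod at (276,185) is the full syringe. Next I'll measure them and the tray.

```bash
cat > h.py <<'E'
from workcell import read_state, optics, workorder
import cv2,numpy as np
from scipy.spatial.transform import Rotation as R
def ray(r,px,z):
    V=np.array(r["view"]);C=-V[:3,:3].T@V[:3,3]
    d=V[:3,:3].T@np.array([(px[0]-r["cx"])/r["fx"],(px[1]-r["cy"])/r["fy"],1]);return C+d*(z-C[2])/d[2]
def proj(r,p):
    q=np.array(r["view"])@np.r_[p,1];return np.round([q[0]/q[2]*r["fx"]+r["cx"],q[1]/q[2]*r["fy"]+r["cy"]],1)
def delta(target,jawdir_deg,frm=None):
    "target TCP world, jaw axis direction (deg, mod 180): turn(deg), shift(mm) in tool axes"
    s=read_state();Rm=R.from_rotvec(s["ee_rot"]);best=None
    for k in(0,180):
        a=np.radians(jawdir_deg+k);x=np.array([np.cos(a),np.sin(a),0]);z=np.array([0,0,-1.]);T=R.from_matrix(np.c_[x,np.cross(z,x),z])
        v=(Rm.inv()*T).as_rotvec(degrees=True)
        print("turn",np.round(v,2))
    print("shift",np.round(Rm.inv().apply(np.array(target)-s["position"])*1000,1),"q",np.round(s["q"],2))
E
python3 - <<'E'
from h import *
t=optics.read_camera("top");s=optics.read_camera("scene")
f=lambda x,y:(240+(x+.5)/2.8-.5,90+(y+.5)/2.8-.5)
g=lambda x,y:(90+(x+.5)/4-.5,120+(y+.5)/4-.5)
for n,P in dict(full=[(93,165),(95,187),(103,329),(108,409)],spent=[(380,170),(386,195),(420,331),(421,353)]).items():
    W=[ray(t,f(*p),.014) for p in P]
    print(n,np.round(W,4).tolist())
    c=(W[1]+W[2])/2;d=W[1]-W[2];print(' ctr',np.round(c,4),'yaw',np.degrees(np.arctan2(d[1],d[0])),'len',np.linalg.norm(d), np.linalg.norm(W[0]-W[3]))
    print(' reproj scene',proj(s,c))
# cross check with networks
for px in [(276.2,186.2),(381.4,184.)]: print('top',ray(t,px,.014))
for px in [(211.1,212.7),(133.2,177.3)]: print('scene',ray(s,px,.014))
print('tray',ray(t,(125.5,207.3),0),ray(s,(363.6,271.6),0))
print('corners top', [np.round(ray(t,p,.03),4).tolist() for p in [(44,162),(110,148),(137,273),(71,289),(178,150),(198,238),(114,165),(134,252)]])
E
```

```text
full [[0.5985, -0.074, 0.014], [0.5829, -0.0755, 0.014], [0.4833, -0.0819, 0.014], [0.428, -0.0857, 0.014]]
 ctr [ 0.5331 -0.0787  0.014 ] yaw 3.644667442029347 len 0.09980455126155768 0.17086731290006962
 reproj scene [210.6 215.4]
spent [[0.5974, -0.276, 0.014], [0.5797, -0.2801, 0.014], [0.4845, -0.3026, 0.014], [0.4692, -0.3031, 0.014]]
 ctr [ 0.5321 -0.2913  0.014 ] yaw 13.30951766926309 len 0.09789699587528675 0.13107383506242612
 reproj scene [134.8 173.9]
top [ 0.52425745 -0.08106377  0.014     ]
top [ 0.53106092 -0.28703301  0.014     ]
scene [ 0.52683204 -0.08272971  0.014     ]
scene [ 0.54181345 -0.28553414  0.014     ]
tray [0.48001009 0.21628624 0.        ] [0.47346868 0.21397777 0.        ]
corners top [[0.5639, 0.3646, 0.03], [0.5926, 0.2397, 0.03], [0.3562, 0.1798, 0.03], [0.3254, 0.3019, 0.03], [0.5903, 0.1092, 0.03], [0.4227, 0.067, 0.03], [0.5598, 0.2307, 0.03], [0.3952, 0.1868, 0.03]]
```

Run:
```python
import cv2
t=cv2.imread("pics/top0.png")[140:300,30:210];cv2.imwrite("pics/tr.png",cv2.resize(t,None,fx=3.5,fy=3.5,interpolation=3))
```

```text
(no output)
```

View pics/tr.png

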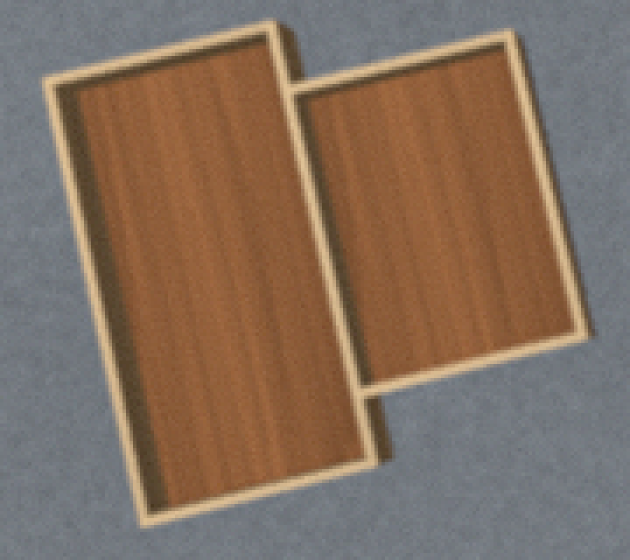

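Run:
```python
from h import *
delta((.56,.25,.2),90);delta((.532,-.2905,.13),13.3+90)
```

```text
turn [ -0.    -0.   -20.44]
turn [ -0.     0.   159.56]
shift [-270.2  437.4   13.9] q [ 1.18  0.38  1.73  0.    1.03 -0.03]
turn [ -0.    -0.   -33.74]
turn [ -0.     0.   146.26]
shift [-786.4  600.    83.9] q [ 1.18  0.38  1.73  0.    1.03 -0.03]
```

Emit:
step_arm:
  series:
    - [[0,0,7],[-22,35,2],-1]
    - [[0,0,14],[-44,70,3],-1]
    - [[0,0,21],[-66,105,4],-1]
    - [[0,0,28],[-88,140,5],-1]
    - [[0,0,35],[-110,175,6],-1]
    - [[0,0,42],[-132,210,7],-1]
    - [[0,0,49],[-154,245,8],-1]
    - [[0,0,56],[-176,280,9],-1]
    - [[0,0,63],[-198,315,10],-1]
    - [[0,0,70],[-220,350,12],-1]
    - [[0,0,77],[-242,385,13],-1]
    - [[0,0,84],[-264,420,14],-1]

```text
clock: 1.8
position: [0.5468, 0.26, 0.2001]
ee_rot: [-3.115, 0.404, -0.001]
ft_force: [0.3, 0.9, 0.3]
finger_gap: 0.0916
```

Run:
```python
from h import *
delta((.532,-.2905,.13),13.3+90)
```

```text
turn [ 1.0000e-02 -2.0000e-02 -1.1809e+02]
turn [-2.000e-02 -1.000e-02  6.191e+01]
shift [126.2 536.1  70. ] q [ 0.41  0.25  1.94 -0.    0.95  0.66]
```

Emit:
step_arm:
  series:
    - [[0,0,5],[10,40,4],-1]
    - [[0,0,10],[19,80,8],-1]
    - [[0,0,15],[28,120,12],-1]
    - [[0,0,20],[38,160,16],-1]
    - [[0,0,26],[47,200,20],-1]
    - [[0,0,32],[57,240,24],-1]
    - [[0,0,38],[66,280,28],-1]
    - [[0,0,44],[76,320,32],-1]
    - [[0,0,50],[85,360,36],-1]
    - [[0,0,56],[95,400,40],-1]
    - [[0,0,60],[104,440,46],-1]
    - [[0,0,61.9],[114,480,56],-1]

```text
clock: 2.8
position: [0.5365, -0.2331, 0.1447]
ee_rot: [-2.465, 1.947, -0.002]
ft_force: [0.9, 0.9, 0.3]
finger_gap: 0.0914
```

Run:
```python
from h import *
delta((.532,-.2905,.06),13.3+90)
```

```text
turn [ 9.000e-02 -1.100e-01 -1.799e+02]
turn [-0.07 -0.06  0.1 ]
shift [54.7 17.8 84.8] q [-0.45  0.29  2.    0.    0.84  0.89]
```

Emit:
step_arm:
  series:
    - [[0,0,0],[27,9,20],-1]
    - [[0,0,0],[54.5,18,50],-1]
    - [[0,0,0],[54.5,18,84],-1]
    - [[0,0,0],[54.5,18,84],-1]
    - [[0,0,0],[54.5,18,84],-1]
    - [[0,0,0],[54.5,18,84],-1]

```text
clock: 3.3
position: [0.5326, -0.2876, 0.0615]
ee_rot: [-2.47, 1.941, -0.001]
ft_force: [-0.5, -0.6, 0.3]
finger_gap: 0.0913
```

Run:
```python
from h import *
delta((.532,-.2905,.004),13.3+90)
for n in("top","scene"):
    r=optics.read_camera(n);p=proj(r,(.532,-.291,.02)).astype(int);im=r["image"][max(0,p[1]-75):p[1]+75,max(0,p[0]-80):p[0]+80,::-1]
    cv2.imwrite(f"pics/a_{n}.png",cv2.resize(im,None,fx=4,fy=4,interpolation=3))
```

```text
turn [ 5.0000e-02 -5.0000e-02 -1.7961e+02]
turn [-0.03 -0.03  0.39]
shift [ 2.7  1.3 57.5] q [-0.53  0.45  1.98  0.    0.71  0.8 ]
```

View pics/a_scene.png

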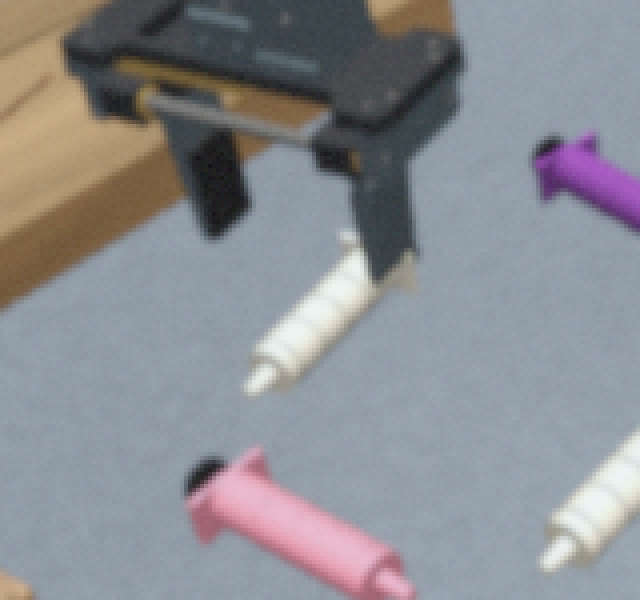

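The gripper straddles the white spent barrel, which lies between the two fingers. I'll descend and grip.

Emit:
step_arm:
  series:
    - [[0,0,0],[2,1,28],-1]
    - [[0,0,0],[2,1,48],-1]
    - [[0,0,0],[2,1,56.5],-1]
    - [[0,0,0],[2,1,56.5],-1]
    - [[0,0,0],[2,1,56.5],1]
    - [[0,0,0],[2,1,56.5],1]
    - [[0,0,0],[2,1,56.5],1]
    - [[0,0,0],[2,1,56.5],1]
    - [[0,0,0],[2,1,56.5],1]
    - [[0,0,0],[2,1,56.5],1]
    - [[0,0,0],[2,1,56.5],1]
    - [[0,0,0],[2,1,56.5],1]
  squeeze: 15

```text
clock: 4.4
position: [0.5314, -0.2901, 0.0037]
ee_rot: [-2.47, 1.942, -0.0]
ft_force: [-0.4, 0.1, 0.4]
finger_gap: 0.0411
```

Emit:
step_arm:
  series:
    - [[0,0,0],[0,0,0],1]
    - [[0,0,0],[0,0,0],1]
    - [[0,0,0],[0,0,0],1]
    - [[0,0,0],[0,0,0],1]
    - [[0,0,0],[0,0,0],1]
    - [[0,0,0],[0,0,-5],1]
    - [[0,0,0],[0,0,-20],1]
    - [[0,0,0],[0,0,-40],1]
    - [[0,0,0],[0,0,-60],1]
    - [[0,0,0],[0,0,-60],1]
    - [[0,0,0],[0,0,-60],1]

```text
clock: 5.32
position: [0.532, -0.2904, 0.0647]
ee_rot: [-2.47, 1.941, -0.003]
ft_force: [-0.7, -0.2, -1.6]
finger_gap: 0.0276
```

Run:
```python
from h import *
delta((.491,.1493,.13),14.2+90)
for n in("scene",):
    r=optics.read_camera(n);p=proj(r,(.532,-.291,.07)).astype(int);im=r["image"][max(0,p[1]-75):p[1]+75,max(0,p[0]-80):p[0]+80,::-1]
    cv2.imwrite(f"pics/b_{n}.png",cv2.resize(im,None,fx=4,fy=4,interpolation=3))
```

```text
turn [-1.4000e-01  1.4000e-01  1.7946e+02]
turn [-0.09 -0.09 -0.54]
shift [-436.9  -64.   -65.8] q [-0.54  0.45  1.97  0.    0.72  0.79]
```

View pics/b_scene.png

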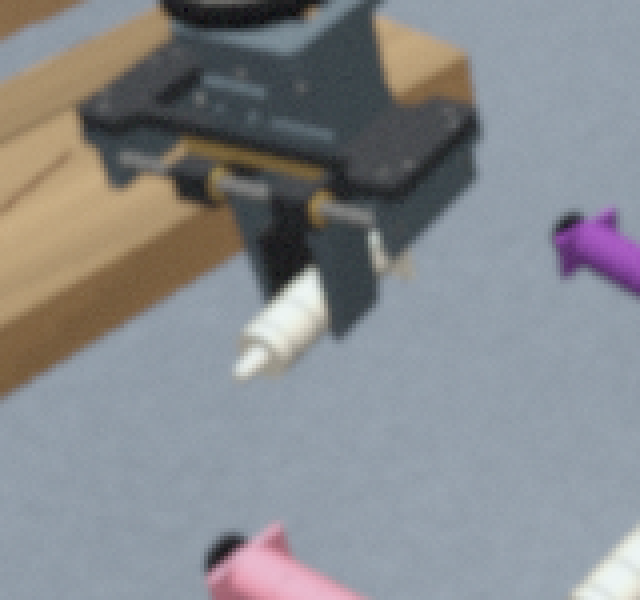

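The spent syringe is held level. I'll carry it to the short bay.

Emit:
step_arm:
  series:
    - [[0,0,0],[-10,-2,-25],1]
    - [[0,0,0],[-45,-7,-45],1]
    - [[0,0,0],[-80,-12,-60],1]
    - [[0,0,0],[-118,-17,-66],1]
    - [[0,0,0],[-156,-23,-66],1]
    - [[0,0,0],[-194,-28,-66],1]
    - [[0,0,0],[-232,-34,-66],1]
    - [[0,0,0],[-270,-40,-66],1]
    - [[0,0,0],[-308,-45,-66],1]
    - [[0,0,0],[-346,-51,-66],1]
    - [[0,0,0],[-384,-57,-66],1]
    - [[0,0,-0.5],[-415,-61,-66],1]

```text
clock: 6.37
position: [0.4916, 0.1298, 0.1287]
ee_rot: [2.478, -1.93, -0.001]
ft_force: [0.0, -0.8, -0.8]
finger_gap: 0.0278
```

Emit:
step_arm:
  series:
    - [[0,0,0],[-22,-3,0],1]
    - [[0,0,0],[-22,-3,0],1]
    - [[0,0,0],[-22,-3,20],1]
    - [[0,0,0],[-22,-3,50],1]
    - [[0,0,0],[-22,-3,70],1]
    - [[0,0,0],[-22,-3,70],1]
    - [[0,0,0],[-22,-3,70],1]

```text
clock: 6.95
position: [0.4892, 0.1491, 0.0586]
ee_rot: [2.476, -1.93, -0.003]
ft_force: [-0.3, 0.4, 0.5]
finger_gap: 0.0278
```

Run:
```python
from h import *
delta((.491,.1493,.0095),14.2+90)
for n in("scene","top"):
    r=optics.read_camera(n);p=proj(r,(.49,.15,.03)).astype(int);im=r["image"][max(0,p[1]-75):p[1]+75,max(0,p[0]-80):p[0]+80,::-1]
    cv2.imwrite(f"pics/c_{n}.png",cv2.resize(im,None,fx=4,fy=4,interpolation=3))
```

```text
turn [ -0.    -0.29 179.94]
turn [ 0.19 -0.   -0.06]
shift [ 0.2 -1.9 49.1] q [ 0.25  0.34  2.16 -0.    0.64  1.57]
```

View pics/c_scene.png

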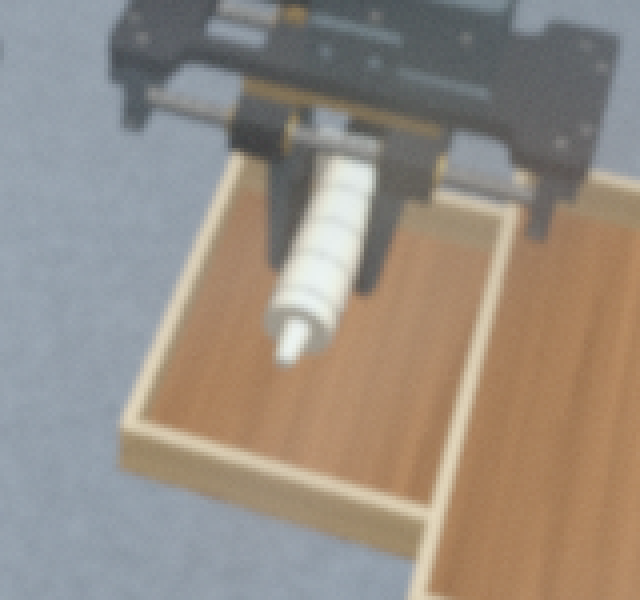

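View pics/c_top.png

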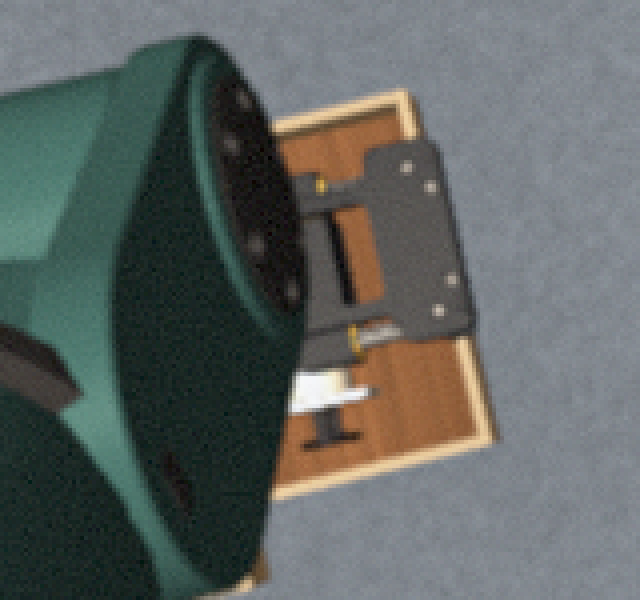

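The syringe is over the short bay with clearance at both ends. I'll lower, half-open and lift.

Emit:
step_arm:
  series:
    - [[0,0,0],[0,-2,20],1]
    - [[0,0,0],[0,-2,38],1]
    - [[0,0,0],[0,-2,46],1]
    - [[0,0,0],[0,-2,49],1]
    - [[0,0,0],[0,-2,49],1]
    - [[0,0,0],[0,-2,49],1]
    - [[0,0,0],[0,-2,49],-0.1]
    - [[0,0,0],[0,-2,49],-0.1]
    - [[0,0,0],[0,-2,49],-0.1]
    - [[0,0,0],[0,-2,49],-0.1]
    - [[0,0,0],[0,-2,49],-0.1]
    - [[0,0,0],[0,-2,49],-0.1]

```text
clock: 8.05
position: [0.4922, 0.1502, 0.0107]
ee_rot: [-2.478, 1.931, -0.0]
ft_force: [-0.1, -0.6, -1.1]
finger_gap: 0.0505
```

Emit:
step_arm:
  series:
    - [[0,0,0],[0,0,-10],-0.1]
    - [[0,0,0],[0,0,-40],-0.1]
    - [[0,0,0],[0,0,-80],-0.1]
    - [[0,0,0],[0,0,-120],-0.5]
    - [[0,0,0],[0,0,-120],-1]
    - [[0,0,0],[0,0,-120],-1]

```text
clock: 8.55
position: [0.4936, 0.1505, 0.1335]
ee_rot: [-2.475, 1.928, -0.005]
ft_force: [0.1, 0.5, 0.2]
finger_gap: 0.0673
```

Run:
```python
from h import *
print(delta((.533,-.080,.06),3.6+90))
r=optics.read_camera("scene");p=proj(r,(.49,.15,.03)).astype(int);im=r["image"][max(0,p[1]-75):p[1]+75,max(0,p[0]-80):p[0]+80,::-1]
cv2.imwrite("pics/d.png",cv2.resize(im,None,fx=4,fy=4,interpolation=3))
```

```text
turn [-4.0000e-02 -4.2000e-01 -1.6944e+02]
turn [-0.28  0.03 10.56]
shift [233.2  18.5  73.4] q [ 0.25  0.21  2.14 -0.    0.78  1.57]
None
```

View pics/d.png

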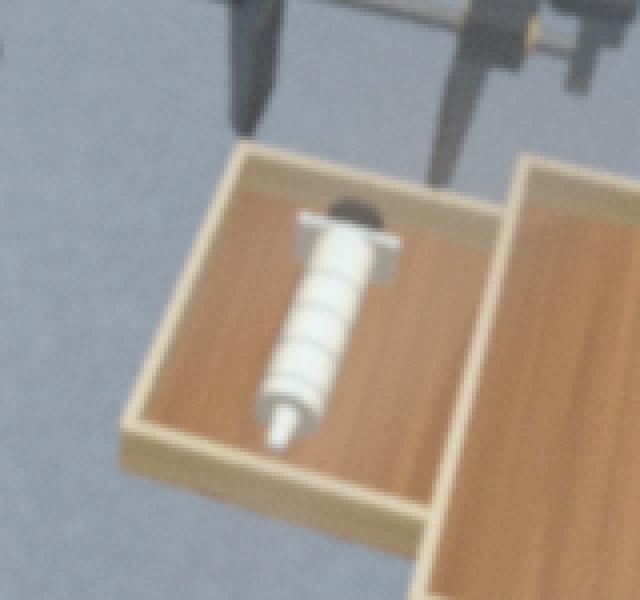

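The spent syringe lies flat in the short bay, clear of all walls. Next is the full one.

Emit:
step_arm:
  series:
    - [[0,0,2],[38,3,0],-1]
    - [[0,0,4],[76,6,0],-1]
    - [[0,0,6],[114,9,0],-1]
    - [[0,0,8],[152,12,5],-1]
    - [[0,0,10],[190,15,20],-1]
    - [[0,0,10.6],[222,18,40],-1]
    - [[0,0,10.6],[233,18,65],-1]
    - [[0,0,10.6],[233,18,73],-1]
    - [[0,0,10.6],[233,18,73],-1]
    - [[0,0,10.6],[233,18,73],-1]

```text
clock: 9.43
position: [0.5308, -0.0793, 0.057]
ee_rot: [2.289, -2.15, -0.003]
ft_force: [-1.0, 0.6, 0.1]
finger_gap: 0.0907
```

Run:
```python
from h import *
print(delta((.533,-.080,.0045),3.6+90))
r=optics.read_camera("scene");p=proj(r,(.53,-.08,.03)).astype(int);im=r["image"][max(0,p[1]-75):p[1]+75,max(0,p[0]-80):p[0]+80,::-1]
cv2.imwrite("pics/e.png",cv2.resize(im,None,fx=4,fy=4,interpolation=3))
```

```text
turn [ 6.0000e-02 -2.2000e-01  1.7998e+02]
turn [ 0.14  0.04 -0.02]
shift [ 0.9 -2.3 52.5] q [-0.19  0.38  2.11  0.    0.66  1.32]
None
```

View pics/e.png

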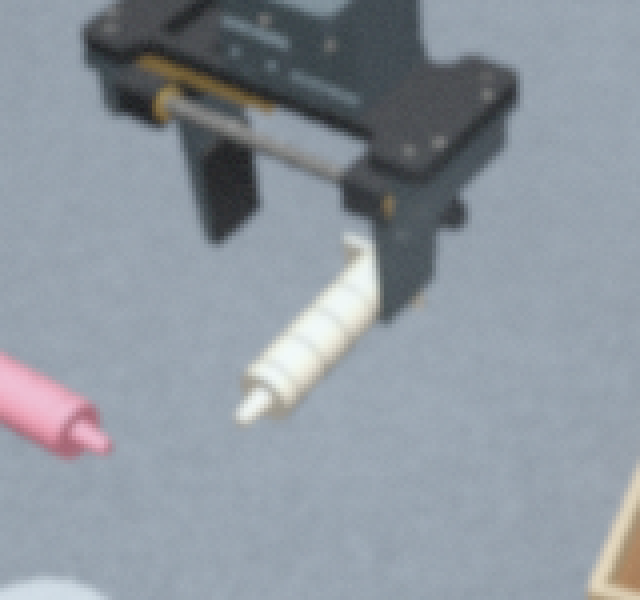

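The open fingers straddle the full barrel. I'll descend and grip.

Emit:
step_arm:
  series:
    - [[0,0,0],[1,-2,26],-1]
    - [[0,0,0],[1,-2,44],-1]
    - [[0,0,0],[1,-2,52],-1]
    - [[0,0,0],[1,-2,52],-1]
    - [[0,0,0],[1,-2,52],1]
    - [[0,0,0],[1,-2,52],1]
    - [[0,0,0],[1,-2,52],1]
    - [[0,0,0],[1,-2,52],1]
    - [[0,0,0],[1,-2,52],1]
    - [[0,0,0],[1,-2,52],1]
    - [[0,0,0],[1,-2,52],1]
    - [[0,0,0],[1,-2,52],1]

```text
clock: 10.48
position: [0.5338, -0.081, 0.0057]
ee_rot: [-2.289, 2.151, -0.0]
ft_force: [0.1, -0.2, 0.9]
finger_gap: 0.0405
```

Emit:
step_arm:
  series:
    - [[0,0,0],[0,0,0],1]
    - [[0,0,0],[0,0,0],1]
    - [[0,0,0],[0,0,0],1]
    - [[0,0,0],[0,0,0],1]
    - [[0,0,0],[0,0,0],1]
    - [[0,0,0],[0,0,-5],1]
    - [[0,0,0],[0,0,-20],1]
    - [[0,0,0],[0,0,-40],1]
    - [[0,0,0],[0,0,-80],1]
    - [[0,0,0],[0,0,-115],1]
    - [[0,0,0],[0,0,-120],1]
    - [[0,0,0],[0,0,-120],1]

```text
clock: 11.48
position: [0.5353, -0.0813, 0.1283]
ee_rot: [-2.288, 2.15, -0.006]
ft_force: [-0.6, -0.1, -1.7]
finger_gap: 0.028
```

Run:
```python
from h import *
print(delta((.479,.276,.125),14.2+90))
r=optics.read_camera("scene");p=proj(r,(.53,-.08,.12)).astype(int);im=r["image"][max(0,p[1]-75):p[1]+75,max(0,p[0]-80):p[0]+80,::-1]
cv2.imwrite("pics/f.png",cv2.resize(im,None,fx=4,fy=4,interpolation=3))
```

```text
turn [-1.4000e-01  3.8000e-01  1.6936e+02]
turn [ -0.25  -0.09 -10.64]
shift [-360.1   34.     2.7] q [-0.19  0.26  2.09 -0.    0.79  1.31]
None
```

View pics/f.png

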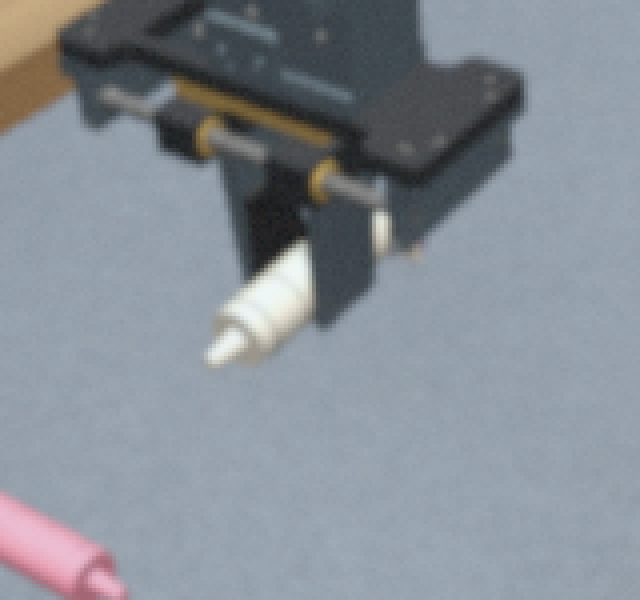

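The full syringe is held level. I'll carry it to the long bay.

Emit:
step_arm:
  series:
    - [[0,0,-1],[-30,3,0],1]
    - [[0,0,-2],[-65,6,0],1]
    - [[0,0,-3],[-102,9,0],1]
    - [[0,0,-4],[-140,13,0],1]
    - [[0,0,-5],[-178,17,0],1]
    - [[0,0,-6],[-216,20,0],1]
    - [[0,0,-7],[-254,24,0],1]
    - [[0,0,-8.5],[-292,28,0],1]
    - [[0,0,-10],[-325,31,0],1]
    - [[0,0,-10.6],[-350,33,0],1]
    - [[0,0,-10.6],[-360,34,3],1]
    - [[0,0,-10.6],[-360,34,3],1]

```text
clock: 12.53
position: [0.4762, 0.2772, 0.1207]
ee_rot: [2.478, -1.927, -0.002]
ft_force: [0.2, -0.2, -0.5]
finger_gap: 0.0278
```

Emit:
step_arm:
  series:
    - [[0,0,0],[0,0,15],1]
    - [[0,0,0],[0,0,40],1]
    - [[0,0,0],[0,0,60],1]
    - [[0,0,0],[0,0,65],1]
    - [[0,0,0],[0,0,65],1]
    - [[0,0,0],[0,0,65],1]

```text
clock: 13.03
position: [0.4776, 0.2754, 0.0577]
ee_rot: [2.477, -1.931, -0.0]
ft_force: [0.1, -0.2, -0.7]
finger_gap: 0.028
```

Run:
```python
from h import *
print(delta((.479,.276,.011),14.2+90))
for n in("scene","top"):
    r=optics.read_camera(n);p=proj(r,(.47,.27,.03)).astype(int);im=r["image"][max(0,p[1]-75):p[1]+75,max(0,p[0]-80):p[0]+80,::-1]
    cv2.imwrite(f"pics/g_{n}.png",cv2.resize(im,None,fx=4,fy=4,interpolation=3))
```

```text
turn [-2.0000e-02 -7.0000e-02  1.7991e+02]
turn [ 0.05 -0.01 -0.09]
shift [-0.3 -1.5 46.7] q [ 0.48  0.39  2.08 -0.    0.67  1.81]
None
```

View pics/g_scene.png

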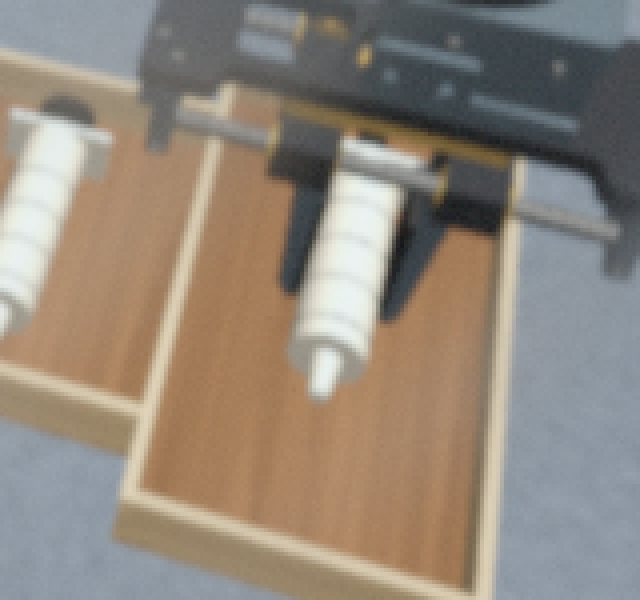

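View pics/g_top.png

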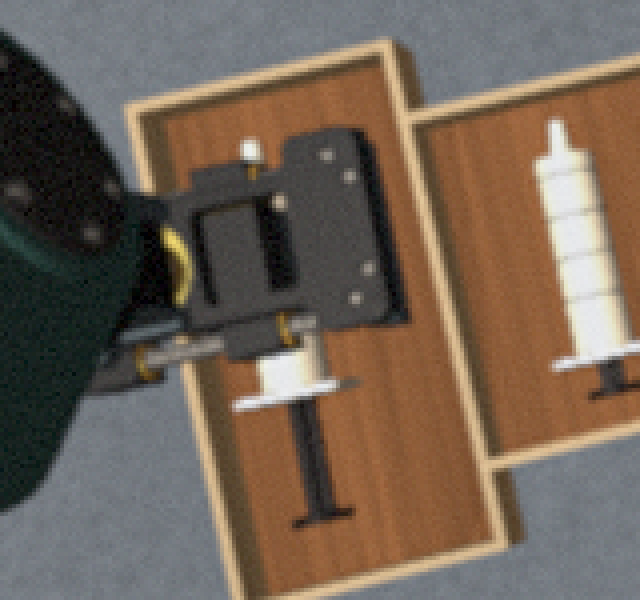

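The plunger is still out, and its disc is clear of the end wall. I'll lower and release.

Emit:
step_arm:
  series:
    - [[0,0,0],[0,-1,20],1]
    - [[0,0,0],[0,-1,36],1]
    - [[0,0,0],[0,-1,43],1]
    - [[0,0,0],[0,-1,46.5],1]
    - [[0,0,0],[0,-1,46.5],1]
    - [[0,0,0],[0,-1,46.5],1]
    - [[0,0,0],[0,-1,46.5],-0.1]
    - [[0,0,0],[0,-1,46.5],-0.1]
    - [[0,0,0],[0,-1,46.5],-0.1]
    - [[0,0,0],[0,-1,46.5],-0.1]
    - [[0,0,0],[0,-1,46.5],-0.1]
    - [[0,0,0],[0,-1,46.5],-0.1]

```text
clock: 14.13
position: [0.4785, 0.2764, 0.0112]
ee_rot: [-2.478, 1.931, -0.0]
ft_force: [-0.2, 0.4, 0.4]
finger_gap: 0.0502
```

Emit:
step_arm:
  series:
    - [[0,0,0],[0,0,-10],-0.1]
    - [[0,0,0],[0,0,-40],-0.1]
    - [[0,0,0],[0,0,-80],-0.1]
    - [[0,0,0],[-30,-20,-120],-0.1]
    - [[0,0,0],[-70,-20,-150],-0.1]
    - [[0,0,0],[-110,-20,-150],-0.1]
    - [[0,0,0],[-150,-20,-150],-0.1]
    - [[0,0,0],[-190,-20,-150],-0.1]
    - [[0,0,0],[-230,-20,-150],-0.1]
    - [[0,0,0],[-270,-20,-150],-0.1]
    - [[0,0,0],[-270,-20,-150],-0.1]
    - [[0,0,0],[-270,-20,-150],-0.1]

```text
clock: 15.13
position: [0.4308, 0.5454, 0.1617]
ee_rot: [-2.48, 1.927, 0.0]
ft_force: [-0.2, 0.5, 0.4]
finger_gap: 0.05
```

Run:
```python
from h import *
for n in("scene","top"):
    r=optics.read_camera(n);cv2.imwrite(f"pics/h_{n}.png",cv2.resize(r["image"][130:,270:,::-1] if n=="scene" else r["image"][130:320,0:250,::-1],None,fx=2.3,fy=2.3,interpolation=3))
    for nm in("spent_center","full_center"):
        for d in optics.pinpoint(n,nm):
            w=ray(r,d["location"],.019);o=w[:2]-np.array([.4748,.2109]);a=np.radians(14.2);c,s=np.cos(a),np.sin(a)
            print(n,nm,round(d["p"],2),np.round(d["location"]),"tray xy",np.round([c*o[0]+s*o[1],-s*o[0]+c*o[1]],3))
```

```text
scene spent_center 0.97 [210. 146.] tray xy [-0.208 -0.39 ]
scene spent_center 0.76 [128. 230.] tray xy [ 0.081 -0.418]
scene spent_center 0.75 [324. 258.] tray xy [ 0.011 -0.065]
scene full_center 0.8 [401. 280.] tray xy [0.009 0.063]
top spent_center 0.85 [159. 200.] tray xy [ 0.002 -0.068]
top spent_center 0.75 [354. 270.] tray xy [-0.214 -0.401]
top spent_center 0.71 [325. 125.] tray xy [ 0.07  -0.417]
top full_center 0.89 [ 92. 210.] tray xy [0.014 0.062]
```

View pics/h_scene.png

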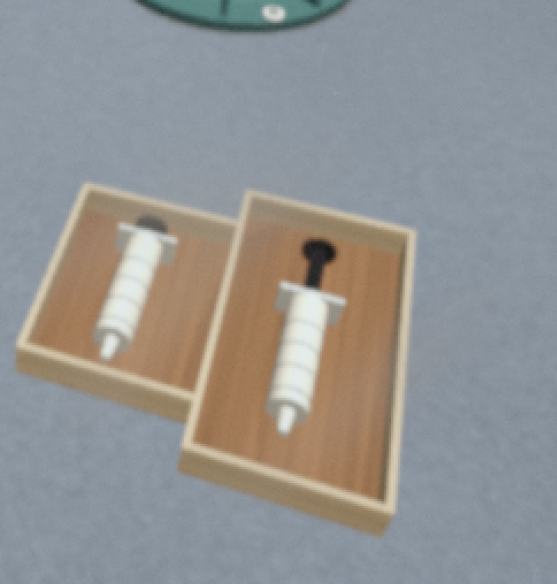

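View pics/h_top.png

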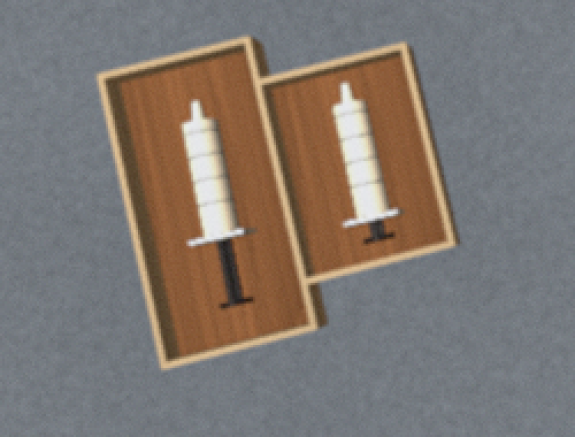

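Both syringes lie flat and centred in their bays, the full one's plunger is out, and the robot is clear. I'll hand in.

```bash
python3 -c "
from workcell import workorder;print(workorder.sign_off())"
```

```text
the job is handed in; nothing more can be done
None
```

I laid the used-up white syringe in the short bay and the full white one in the long bay. I did not touch the pink and purple look-alikes, and the job was handed in at about 15 s of the 64 s allowed.

- **Used-up syringe:** the last check put it at tray x 0.002 to 0.011, y about -0.067 m.
- **Full syringe:** the last check put it at tray x 0.009 to 0.014, y about 0.062 m.
- **Agreement between cameras:** the two views differed by up to 9 mm in x for the used-up syringe and 5 mm for the full one. All of these readings are well inside the limits.
- **Flatness and plunger:** both syringes looked flat in the pictures and the plunger looked fully out. I judged these by eye and did not measure heights or the joint value.
- **Robot:** it was clear of everything, with wrist force readings near zero. No check failed.

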